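# Line up the reagent bottles by height on the row board

## Robot

A 6-joint arm with a two-finger parallel gripper is mounted at the origin on a cart in front of the work surface, level with it; the furniture and walls round the work are solid. World frame = base frame: x ahead of the robot, y to its left, z up, the work surface at z = 0. Lengths are in mm, angles in rad, forces in N, time in s.
With the tool pointing down it reaches from about 375 to 900 mm from the base axis. Payload 3.1 kg.
Tool frame: the origin (TCP) lies at the very end of the fingers, on their centre line; the grasp point (between the pads) lies 19 mm behind it (bot.tcp_to_grasp is the distance from the TCP to the grasp point, in mm); z points along the fingers, y is the line along which they close (so a half turn about z gives the same grasp; the last joint's range is limited). The gripper opens to 87 mm and grips with 3 to 60 N. Pads are 19 mm wide; open, the fingers measure 117 mm over their backs; the gripper's body (75 mm by 190 mm) begins 51 mm behind the grasp point.
Start: joints at [0.93, 0.527, 1.433, -0, 1.181, -0.178], TCP at [278.433, 559.528, 183.848] pointing down, gripper open.
Joint ranges: [-3.08, 3.08], [-0.75, 2.2], [0.22, 2.44], [-1.43, 4.57], [0, 2.65], [-2.85, 2.85]. Speed limits (rad/s): [2.79, 2.79, 3.14, 3.14, 3.14, 3.14].

## Interface

Orientations are given as a 3x3 rotation matrix whose columns are the frame's x, y, z axes.
In Python, from station import readout, imaging, bot, spotter gives the robot as it stands.
- The arm moves only by the tool move_arm, never from a script. Its argument "series" is a list of rows, each an object with "jaw": the closure, from 0 (fully open) to 1 (shut); "delta_pos": the shift along the tool's x, y, z in mm, a list of three; "spin": the turn about the tool's z in degrees. A call has 1 to 10 rows; each row shifts and turns the commanded pose from where the row before left it, along the tool's axes as they then stand; what a row does not reach is not made up. A row lasts 1/8 s, in which the tool goes at most 62.5 mm and 10.7 degrees, less where a joint would pass 70% of its speed; a pose out of reach is approached as far as the arm can. A call with a gripper value outside its range is refused whole. The fingers move at their own pace and stop on an object; the grip force is fixed at half the most. Time passes only in rows, so rows that do not move let the fingers close. It gives the time, the measured TCP pose, the force, the opening and the grip force at its end, in the units of the state.
- readout.sense(): the state, without advancing time (a new reading comes with each control period).
- imaging.grab_frame(name): name is "scene" or "top" or "wrist"; returns (picture, depth): 480x640x3 uint8, red, green, blue; 480x640 float32, mm along the optical axis (not along the pixel's ray), 0 where there is no reading.
- imaging.camera_params(name): a dict with "vertical_fov" (degrees; the focal length in pixels is half the picture's height over the tangent of half this angle, whatever the lens; pixels are square), "cx", "cy" (the principal point, pixels), "position" and "attitude" of the camera in the world; the wrist camera has in their place "hand_eye" (4x4, takes a point from camera to tool coordinates, whose origin is the TCP and whose axes are the flange's). Camera axes: x right, y down, z forward; pixel columns grow to the right and rows downward; lengths in mm; the calibration is good to about 2 mm. A picture is of the moment at which its call begins: read the wrist's pose just before it. camera_params takes no time and is no camera call.
- bot.job_done(): hands the job in; it is judged then, once.
Trained networks look in the newest picture that a camera, given by its name, has taken for a name from the list of things; names that differ only in an ending like _2 or _b are one class to them, and where a whole thing is asked for, a point or a joint stands for the part that bears it (a point fixed in the world has none). Each returns a list of dicts, best first, with "score" (0 to 1); they miss things now and then, are a little off and sometimes report something else, mostly with a low value. They report only what shows in the picture. A call takes as long as a camera call.
- spotter.boxes_of(target, camera): "location" ([row, column] in pixels, amid what is visible of it).
- spotter.outline_of(target, camera): "region" (480x640 bool, what is visible of it) and "location" ([row, column] in pixels, amid what is visible of it).
- spotter.landmark_of(target, camera): "location" ([row, column] in pixels: a listed point, or the origin of a listed thing).
The state is a dict: "t": time; "joint_pos": joint angles; "qvel": joint speeds; "effort": joint torques, N m; "position": TCP position; "orientation": TCP orientation; "contact_force": force on the tool from outside, world axes, zero at the start; "moment": the same for the moment, N m; "opening": finger opening in mm; "gripper_force": force on a finger pad.
Only numpy, scipy, OpenCV 4.12 (cv2) and the standard library are available. Lean on these libraries where they do the work, as an engineer would, in place of code of your own. Each camera call takes 0.05 s, during which the arm holds its last target. There are 200 camera calls.

## Task

Stand the four bottles and jars (white bottle with the blue cap, white jar with the red cap, slim brown dropper bottle, brown jar with the black cap) on the four blue rings of the white board in order of height: the tallest on the ring beside the red end bar, down to the lowest at the far end. Centre each on its ring, upright and standing free, tip none of them over on the way, and leave the small glass beaker where it is.

Things in the scene. Friction and masses are not known exactly. Their poses are not given: they have to be found in the camera images.
- wash_bottle: white plastic bottle with a broad blue screw cap, the tallest of the four: 149 mm high; body 60 mm across up to 119 mm, then cap 51 mm across from there to the top. 0.2 kg or so. Origin: centre of the underside; z axis up; round, so its yaw does not matter.
- red_jar: white jar with a red screw cap, 119 mm high, second tallest; body 64 mm across up to 95 mm, cap 53.6 mm across from there to the top. 0.3 kg or so. Origin: centre of the underside; z axis up; round, so its yaw does not matter.
- dropper: small slim brown dropper bottle with a black rubber bulb on top, 102 mm high, third tallest; body 33 mm across up to about 65 mm, collar 24 mm across to 77 mm, bulb 12 mm across to the top. Light, under 0.1 kg: hold it by the body. Origin: centre of the underside; z axis up; round, so its yaw does not matter.
- amber_jar: dark brown jar with a broad black cap, 89 mm high, the lowest; body 52 mm across up to 72 mm, cap 45 mm across from there to the top. 0.14 kg or so. Origin: centre of the underside; z axis up; round, so its yaw does not matter.
- mark_a: printed blue ring, 66 mm across with a blue dot in the middle, on the white row board; an end ring of the row. Origin: centre of the ring, on the board's top face. The board is fixed to the worktop, 348 mm long, 68 mm wide, its top 6 mm above the worktop; its four rings stand 80 mm apart in one straight line mark_a, mark_b, mark_c, mark_d. The ring is only printed, bottles stand flat on it.
- mark_b: printed blue ring, 66 mm across with a blue dot in the middle, on the white row board; the ring next to mark_a. Origin: centre of the ring, on the board's top face. The board is fixed to the worktop, 348 mm long, 68 mm wide, its top 6 mm above the worktop; its four rings stand 80 mm apart in one straight line mark_a, mark_b, mark_c, mark_d. The ring is only printed, bottles stand flat on it.
- mark_c: printed blue ring, 66 mm across with a blue dot in the middle, on the white row board; the ring next to mark_d. Origin: centre of the ring, on the board's top face. The board is fixed to the worktop, 348 mm long, 68 mm wide, its top 6 mm above the worktop; its four rings stand 80 mm apart in one straight line mark_a, mark_b, mark_c, mark_d. The ring is only printed, bottles stand flat on it.
- mark_d: printed blue ring, 66 mm across with a blue dot in the middle, on the white row board; the other end ring of the row. Origin: centre of the ring, on the board's top face. The board is fixed to the worktop, 348 mm long, 68 mm wide, its top 6 mm above the worktop; its four rings stand 80 mm apart in one straight line mark_a, mark_b, mark_c, mark_d. The ring is only printed, bottles stand flat on it.
- red_end: small fixed red bar, 60 mm long, 10 mm wide, 16 mm high, across one end of the row board, 48 mm beyond the centre of the end ring (mark_a or mark_d, it changes from start to start); it shows which end takes the tallest bottle. The other end has a white bar of the same size. Origin: centre of its underside.
- beaker: small empty glass beaker, 69 mm high and 56 mm across, loose, standing just behind the row board; a bystander, not to be moved or tipped. (Also round the work, fixed: a clear plastic tub 90 mm high at the right, whose corner comes within 40 mm of the rightmost bottle on the robot's side, so grip that one with both fingers clear of it; a white foam box 200 mm high in front of the robot; tall glassware and an upright drying board at the left.) Origin: centre of the underside.

How it is judged (in metres and radians):
At the end, for the whole second after the job is handed in: On the four rings, starting from the end with the red bar, stand the wash bottle with the blue cap, the red-capped jar, the dropper bottle and the amber jar, each within 13 mm of its ring's centre, upright within 0.1 rad, on the board (underside 2 to 11 mm above the worktop), released and at rest (((horizontal distance between red_end and mark_a below 0.1 m and horizontal distance between wash_bottle and mark_a below 0.013 m and horizontal distance between red_jar and mark_b below 0.013 m and horizontal distance between dropper and mark_c below 0.013 m and horizontal distance between amber_jar and mark_d below 0.013 m) or (horizontal distance between red_end and mark_d below 0.1 m and horizontal distance between wash_bottle and mark_d below 0.013 m and horizontal distance between red_jar and mark_c below 0.013 m and horizontal distance between dropper and mark_b below 0.013 m and horizontal distance between amber_jar and mark_a below 0.013 m)) and angle between each of wash_bottle, red_jar, dropper, amber_jar's own z axis and vertical below 0.1 rad and height (world z) of wash_bottle between 0.002 and 0.011 m and linear speed of each of wash_bottle, red_jar, dropper, amber_jar below 0.03 m/s and height (world z) of red_jar between 0.002 and 0.011 m and height (world z) of dropper between 0.002 and 0.011 m and height (world z) of amber_jar between 0.002 and 0.011 m); the robot touches nothing.
It fails at once if a bottle or jar is tipped over (leans more than 40 degrees) (angle between any of wash_bottle, red_jar, dropper, amber_jar's own z axis and vertical above 0.7 rad).
It fails at once if the empty glass beaker is pushed more than 25 mm from where it stood, or tipped (distance of beaker from where it was at the start of the episode above 0.025 m or angle between beaker's own z axis and vertical above 0.4 rad).
It also fails if it takes over 90 s, if anything falls off the work surface, if the arm or the gripper's body presses on something with over 40 N, if the wrist force passes 120 N, or if a joint passes its speed limit or range.

## Working session

There is one attempt and no reset: what is moved stays moved. The work goes in short steps, Python scripts to look and compute and a tool call to move; the robot and the scene stay as the last step left them, time stands still between calls to the robot, and variables do not carry over. Pictures are saved under pics/ and viewed, at most 14 in all, crops included, and the job is handed in when it is done.

Besides the shell and the picture viewer there is one more tool, called after "Call:" by a JSON object that holds its "name" and its "arguments". move_arm: Moves the arm, as the interface text tells. Its arguments: {"type":"object","properties":{"series":{"type":"array","items":{"type":"object","properties":{"jaw":{"type":"number"},"delta_pos":{"type":"array","items":{"type":"number"}},"spin":{"type":"number"}}}}},"required":["series"]}

```bash
mkdir -p pics; cat > h.py <<'E'
import numpy as np, cv2
from station import readout, imaging, bot, spotter
def cam(name):
    p=imaging.camera_params(name); f=240/np.tan(np.radians(p["vertical_fov"])/2)
    if name=="wrist":
        s=readout.sense(); H=np.array(p["hand_eye"]); R=np.array(s["orientation"])
        return f,p["cx"],p["cy"],R@H[:3,:3],R@H[:3,3]+np.array(s["position"])
    return f,p["cx"],p["cy"],np.array(p["attitude"]),np.array(p["position"])
def ray(c,rc):
    f,cx,cy,R,t=c; return R@np.array([(rc[1]-cx)/f,(rc[0]-cy)/f,1.]),t
def onplane(c,rc,z):
    d,t=ray(c,rc); return t+d*(z-t[2])/d[2]
def cloud(c,depth):
    f,cx,cy,R,t=c; v,u=np.mgrid[:480,:640]
    P=np.stack([(u-cx)/f*depth,(v-cy)/f*depth,depth],-1); return P@R.T+t
E
python3 - <<'E'
from h import *
for n in ("scene","top"):
    im,d=imaging.grab_frame(n); cv2.imwrite(f"pics/{n}0.png",im[...,::-1])
    c=cam(n); P=cloud(c,d); print(n,c[4],c[3].round(2).tolist())
    for k in ["wash_bottle","red_jar","dropper","amber_jar","beaker","red_end","mark_a","mark_b","mark_c","mark_d"]:
        L=spotter.landmark_of(k,n)[:4 if k=="mark_a" else 1]
        for o in L:
            z=6 if "mark" in k else 0
            print(k,round(o["score"],2),np.round(o["location"]),onplane(c,o["location"],z).round())
s=readout.sense(); print(s["t"],s["position"],np.round(s["orientation"],2).tolist())
E
```

```text
scene [149.81832318 528.28938485 519.84693264] [[-0.79, -0.34, 0.51], [-0.62, 0.46, -0.64], [-0.02, -0.82, -0.58]]
red_jar 0.83 [276. 375.] [500.  -4.   0.]
dropper 0.67 [210. 416.] [ 542. -181.    0.]
amber_jar 0.67 [248. 423.] [480. -99.   0.]
beaker 0.66 [236. 230.] [730.  49.   0.]
red_end 0.8 [302. 259.] [591. 130.   0.]
mark_a 0.89 [191. 327.] [ 687. -136.    6.]
mark_a 0.85 [221. 311.] [651. -49.   6.]
mark_a 0.84 [244. 293.] [634.  14.   6.]
mark_b 0.89 [191. 327.] [ 687. -136.    6.]
mark_c 0.89 [191. 327.] [ 687. -136.    6.]
mark_d 0.89 [191. 327.] [ 687. -136.    6.]
top [ 451.60344019  -18.41356271 1023.8598594 ] [[0.03, -0.99, 0.13], [-1.0, -0.03, 0.0], [0.0, -0.13, -0.99]]
wash_bottle 0.93 [300. 267.] [473.  93.   0.]
red_jar 0.6 [289. 318.] [496.   1.  -0.]
dropper 0.86 [268. 420.] [ 539. -183.    0.]
amber_jar 0.94 [301. 373.] [477. -99.  -0.]
red_end 0.77 [240. 246.] [583. 135.   0.]
mark_a 0.81 [190. 395.] [ 682. -134.    6.]
mark_a 0.8 [217. 313.] [626.  15.   6.]
mark_a 0.75 [287. 320.] [500.  -3.   6.]
mark_a 0.69 [203. 356.] [656. -63.   6.]
mark_b 0.81 [190. 395.] [ 682. -134.    6.]
mark_c 0.81 [190. 395.] [ 682. -134.    6.]
mark_d 0.81 [190. 395.] [ 682. -134.    6.]
1.1 [278.43240584 559.54796862 183.86024299] [[-0.9, 0.45, 0.0], [0.45, 0.9, 0.0], [-0.0, 0.0, -1.0]]
```

View pics/top0.png

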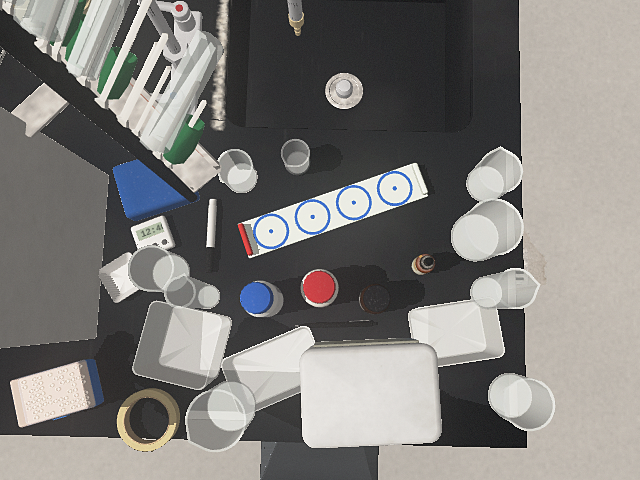

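View pics/scene0.png

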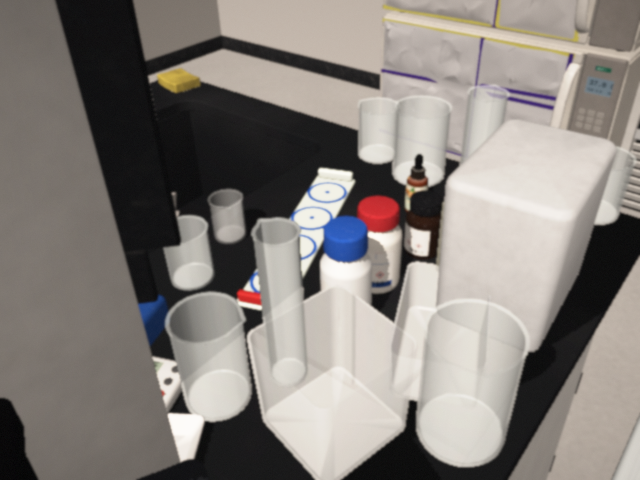

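The top view shows the red bar at (243,239), so the left end takes the tallest. The rings are near (271,231), (312,216), (353,202) and (394,188). The caps are blue (257,299), red (319,288) and black (374,299), and the dropper bulb is at (427,262). The scene view confirms that all four stand upright.

```bash
python3 - <<'E'
from h import *
im,d=imaging.grab_frame("top"); c=cam("top"); P=cloud(c,d)
hsv=cv2.cvtColor(im,cv2.COLOR_RGB2HSV); H,S,V=[hsv[...,i].astype(int) for i in range(3)]
def comps(m,z,mn,zfun=None):
    n,l,st,ce=cv2.connectedComponentsWithStats(m.astype(np.uint8))
    for i in range(1,n):
        if st[i,4]>=mn: print(st[i].tolist(),ce[i].round(1),onplane(c,ce[i][::-1],z).round(1))
blue=(H>100)&(H<125)&(S>130)&(V>60)
r=np.zeros_like(blue); r[165:255,240:425]=1
print("rings");comps(blue&r,6,4)
r[:]=0; r[270:330,230:340]=1
print("bluecap");comps(blue&r,149,50)
print("redcap");comps(((H<8)|(H>172))&(S>130)&(V>60)&r,119,50)
for k,h in (("amber_jar",0),("dropper",0),("wash_bottle",0),("red_jar",0)):
    o=spotter.outline_of(k,"top")[0]; m=o["region"]; v,u=np.nonzero(m)
    Q=P[m]; Q=Q[d[m]>0]; zt=np.percentile(Q[:,2],95)
    T=Q[Q[:,2]>zt-6]; print(k,round(o["score"],2),u.min(),u.max(),v.min(),v.max(),"ztop",zt.round(),"topc",((T.min(0)+T.max(0))/2).round(1),"mean",T.mean(0).round(1))
# height map of obstacles, 40mm cells
for x in range(700,200,-40):
    row=[]
    for y in range(600,-320,-40):
        q=P[(abs(P[...,0]-x)<20)&(abs(P[...,1]-y)<20)&(d>0)]
        row.append(f"{np.max(q[:,2]):4.0f}" if len(q) else "   .")
    print(x,*row)
B=P[(P[...,2]>185)&(P[...,2]<215)&(abs(P[...,1])<200)&(P[...,0]<480)]; print("box",B.min(0),B.max(0))
E
```

```text
rings
[377, 171, 36, 35, 242] [394.2 188.2] [ 684.9 -133.5    6. ]
[336, 185, 36, 35, 233] [353.2 202.2] [656.6 -58.6   6. ]
[393, 186, 4, 4, 12] [394.2 187.7] [ 685.9 -133.6    6. ]
[295, 199, 35, 35, 227] [312.1 216.5] [628.1  16.    6. ]
[352, 201, 4, 4, 12] [353.3 202.2] [656.6 -58.8   6. ]
[253, 214, 36, 35, 231] [270.6 231.2] [599.   90.7   6. ]
[311, 215, 4, 4, 13] [312.4 216.4] [628.3  15.5   6. ]
[269, 229, 4, 4, 13] [270.6 230.6] [600.   90.7   6. ]
bluecap
[240, 282, 33, 32, 768] [255.1 297.4] [474.5  95.2 149. ]
redcap
[303, 271, 32, 32, 805] [318.7 286.6] [495.1  -1.9 119. ]
amber_jar 0.82 360 390 285 313 ztop 91.0 topc [480.5 -98.   89.2] mean [480.5 -97.2  88.6]
dropper 0.79 412 434 254 274 ztop 98.0 topc [ 544.1 -181.7   98. ] mean [ 543.5 -181.6   97.6]
wash_bottle 0.62 240 282 280 316 ztop 151.0 topc [474.5  95.1 148.8] mean [474.7  95.  148.4]
red_jar 0.95 301 338 269 306 ztop 121.0 topc [495.4  -2.2 119.2] mean [495.4  -1.8 118.8]
700    .    .    .    .    4  353  295   51  569  606  601  532   88   72   72    5   11   11   13   26   25    7  103
660    .    .   
[... 800 characters left out ...]
4    9    7   94
380    .    6    4    6    5  299    6    5  123    8    9  124   73   73  197  205  205  205  205  205   94   94   94
340    .    5   69   72   74   75   64    7  123  124  140  143  142    7  191  205  205  205  205  205  198    6  103
300    .    5   70   75   74   73   72   29   30   29  143  139  142   73   73  205  205  205  205  206  199    5  100
260    .    6    5   72   72   70   21   29    4   31  143  143  143    7    6  205  204  203  203  202    3    6    5
220    .    4    3    5    6    6    4   29   30   29    .    .    4    6    5   -0    .    .    .    2    4    4    5
box [ 264.49094972 -183.35277392  185.41560753] [479.17649235 199.92884646 205.99865104]
```

Call:
{"name": "move_arm", "arguments": {"series": [{"jaw":0,"delta_pos":[0,0,-45],"spin":-8.84},{"jaw":0,"delta_pos":[0,0,-45],"spin":-8.84},{"jaw":0,"delta_pos":[0,0,-45],"spin":-8.84},{"jaw":0,"delta_pos":[4,-43,0]},{"jaw":0,"delta_pos":[4,-43,0]},{"jaw":0,"delta_pos":[5,-43,0]},{"jaw":0,"delta_pos":[5,-43,0]},{"jaw":0,"delta_pos":[5,-42,0]},{"jaw":0,"delta_pos":[0,0,0]}]}}

```text
validation failed for argument at $.se...
```

```bash
cat >> h.py <<'E'
def plan(x,y,z,n):
    s=readout.sense(); R=np.array(s["orientation"]); p=np.array(s["position"])
    d=R.T@(np.array([x,y,z])-p); print("yaw",np.degrees(np.arctan2(R[1,1],R[0,1])).round(2),"p",p.round(1),"open",round(s["opening"],1),"total",d.round(1),"per row",(d/n).round(1))
E
python3 - <<'E'
from h import *
plan(474.5,95,320,8)
c=cam("top")
for n,z,rc in (("box TL",203,(341,301)),("box TR",203,(343,441)),("tub TL",92,(308,409)),("tub TR",92,(299,492)),("cyl top",200,(290,180)),("cyl base",0,(297,208)),("beaker rim",69,(152,296)),("beaker base",0,(163,295)),("rack",20,(190,205))):
    print(n,onplane(c,rc,z).round())
E
```

```text
yaw 63.54 p [278.4 559.5 183.9] open 87.2 total [-382.5 -328.5 -136.1] per row [-47.8 -41.1 -17. ]
box TL [413.  20. 203.]
box TR [ 415. -181.  203.]
tub TL [ 465. -150.   92.]
tub TR [ 484. -287.   92.]
cyl top [481. 198. 200.]
cyl base [477. 200.   0.]
beaker rim [730.  45.  69.]
beaker base [729.  51.   0.]
rack [669. 211.  20.]
```

Call:
{"name": "move_arm", "arguments": {"series": [{"jaw":0,"delta_pos":[0,0,-45],"spin":-8.84},{"jaw":0,"delta_pos":[0,0,-45],"spin":-8.84},{"jaw":0,"delta_pos":[0,0,-45],"spin":-8.84},{"jaw":0,"delta_pos":[4,-43,0],"spin":0},{"jaw":0,"delta_pos":[4,-43,0],"spin":0},{"jaw":0,"delta_pos":[5,-43,0],"spin":0},{"jaw":0,"delta_pos":[5,-43,0],"spin":0},{"jaw":0,"delta_pos":[5,-42,0],"spin":0},{"jaw":0,"delta_pos":[0,0,0],"spin":0}]}}

```text
t: 2.48
position: [254.7, 343.4, 319.1]
orientation: [[-1.0, 0.001, -0.0], [0.001, 1.0, -0.0], [0.0, -0.0, -1.0]]
contact_force: [0.2, -0.2, 0.1]
opening: 86.5
gripper_force: 0.0
```

```bash
python3 -c "
from h import *
plan(474.5,95,320,8)"
```

```text
yaw 89.92 p [254.7 343.4 319.1] open 86.5 total [-220.1 -248.1   -0.9] per row [-27.5 -31.   -0.1]
```

Call:
{"name": "move_arm", "arguments": {"series": [{"jaw":0,"delta_pos":[-36,-41,0],"spin":0},{"jaw":0,"delta_pos":[-36,-41,0],"spin":0},{"jaw":0,"delta_pos":[-37,-41,0],"spin":0},{"jaw":0,"delta_pos":[-37,-41,0],"spin":0},{"jaw":0,"delta_pos":[-37,-42,0],"spin":0},{"jaw":0,"delta_pos":[-37,-42,0],"spin":0},{"jaw":0,"delta_pos":[0,0,10],"spin":10},{"jaw":0,"delta_pos":[0,0,10],"spin":10},{"jaw":0,"delta_pos":[0,0,10],"spin":10},{"jaw":0,"delta_pos":[0,0,10],"spin":10}]}}

```text
t: 3.72
position: [477.1, 98.3, 278.5]
orientation: [[-0.763, 0.646, 0.001], [0.646, 0.763, 0.0], [-0.0, 0.001, -1.0]]
contact_force: [0.9, 0.4, 0.1]
opening: 87.0
gripper_force: 0.0
```

Call:
{"name": "move_arm", "arguments": {"series": [{"jaw":0,"delta_pos":[0,0,10],"spin":10},{"jaw":0,"delta_pos":[0,0,10],"spin":10},{"jaw":0,"delta_pos":[0,0,10],"spin":10},{"jaw":0,"delta_pos":[0,0,10],"spin":10},{"jaw":0,"delta_pos":[0,0,10],"spin":10},{"jaw":0,"delta_pos":[0,0,10],"spin":10},{"jaw":0,"delta_pos":[0,0,10],"spin":10},{"jaw":0,"delta_pos":[0,0,0],"spin":0}]}}

```text
t: 4.72
position: [476.3, 98.3, 208.1]
orientation: [[0.339, 0.941, -0.001], [0.941, -0.339, 0.0], [-0.0, -0.001, -1.0]]
contact_force: [-0.8, -0.1, -0.2]
opening: 87.1
gripper_force: 0.0
```

```bash
python3 -c "
from h import *
plan(474.5,95,82,4)
im,d=imaging.grab_frame('wrist'); cv2.imwrite('pics/w1.png',im[...,::-1]); c=cam('wrist')
hsv=cv2.cvtColor(im,cv2.COLOR_RGB2HSV); m=cv2.inRange(hsv,(100,130,60),(125,255,255))
n,l,st,ce=cv2.connectedComponentsWithStats(m)
for i in range(1,n):
    if st[i,4]>300: print(st[i],onplane(c,ce[i][::-1],149).round(1))
"
```

```text
yaw -19.79 p [476.3  98.3 208.1] open 87.1 total [ -3.7  -0.4 126.1] per row [-0.9 -0.1 31.5]
[404 136  62  63 666] [569.5 123.1 149. ]
[448 195  60  57 571] [588.1  74.9 149. ]
[ 287  203   68   71 3762] [479.5 100.6 149. ]
[488 249  58  52 488] [606.5  26.4 149. ]
```

```bash
python3 -c "
from h import *
im,d=imaging.grab_frame('wrist'); c=cam('wrist'); P=cloud(c,d)
hsv=cv2.cvtColor(im,cv2.COLOR_RGB2HSV); m=cv2.inRange(hsv,(100,130,60),(125,255,255))
n,l,st,ce=cv2.connectedComponentsWithStats(m)
for i in range(1,n):
    if st[i,4]>300:
        q=P[(l==i)&(d>0)]; print(st[i],onplane(c,ce[i][::-1],6).round(1),np.percentile(q[:,2],[5,50,95]).round(1)); t=q[q[:,2]>np.percentile(q[:,2],95)-8]; print((t.min(0)+t.max(0))/2)
print(c[4],c[3].round(2))
"
```

```text
[403 136  62  63 657] [603.3  94.2   6. ] [7.1 8.4 9.7]
[602.95609228  92.61882397   8.3086925 ]
[447 195  60  57 565] [632.2  19.2   6. ] [7.  8.3 9.6]
[631.62438774  17.89981882   8.20066371]
[ 286  203   90   71 3770] [464.9  59.3   6. ] [135.8 150.  151.2]
[478.1149991   98.28980497 147.82353813]
[487 249  58  52 477] [660.8 -55.4   6. ] [7.1 8.3 9.5]
[659.78075448 -56.68675415   8.32113067]
[506.46084099 176.1443744  411.2488166 ] [[ 0.94 -0.32 -0.1 ]
 [-0.34 -0.9  -0.28]
 [-0.    0.3  -0.96]]
```

View pics/w1.png

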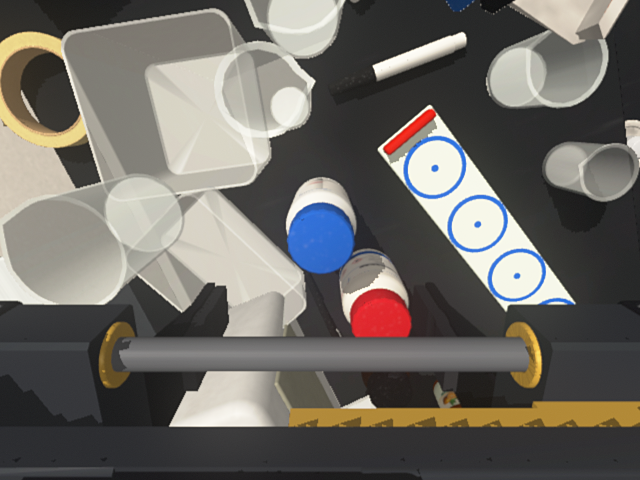

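The wrist view shows the blue cap at (320,238), the red cap at (380,315) and the rings from (435,168) onward. The wrist and top measurements differ by a constant 3.5 mm, so I take the mean. The gripper is centred over the wash bottle, and I descend.

Call:
{"name": "move_arm", "arguments": {"series": [{"jaw":0,"delta_pos":[-1,0,42],"spin":0},{"jaw":0,"delta_pos":[0,0,42],"spin":0},{"jaw":0,"delta_pos":[0,0,42],"spin":0},{"jaw":0,"delta_pos":[0,0,0],"spin":0},{"jaw":1,"delta_pos":[0,0,0],"spin":0},{"jaw":1,"delta_pos":[0,0,0],"spin":0},{"jaw":1,"delta_pos":[0,0,0],"spin":0},{"jaw":1,"delta_pos":[0,0,0],"spin":0}]}}

```text
t: 5.82
position: [476.1, 96.8, 83.7]
orientation: [[0.341, 0.94, 0.002], [0.94, -0.341, -0.0], [0.001, 0.002, -1.0]]
contact_force: [0.3, 0.2, -0.0]
opening: 55.0
gripper_force: 0.0
```

```bash
python3 -c "
from h import *
plan(601.5,92.2,200,4)"
```

```text
yaw -19.93 p [476.1  96.8  83.7] open 55.0 total [  38.5  119.7 -116.1] per row [  9.6  29.9 -29. ]
```

Call:
{"name": "move_arm", "arguments": {"series": [{"jaw":1,"delta_pos":[0,0,0],"spin":0},{"jaw":1,"delta_pos":[0,0,0],"spin":0}]}}

```text
t: 6.08
position: [476.0, 96.8, 83.4]
orientation: [[0.341, 0.94, 0.001], [0.94, -0.341, -0.0], [0.0, 0.001, -1.0]]
contact_force: [-0.5, 0.2, 5.8]
opening: 50.2
gripper_force: 30.0
```

Call:
{"name": "move_arm", "arguments": {"series": [{"jaw":0,"delta_pos":[0,0,0],"spin":0},{"jaw":0,"delta_pos":[0,0,0],"spin":0},{"jaw":0,"delta_pos":[0,0,0],"spin":0},{"jaw":0,"delta_pos":[0,0,0],"spin":-8},{"jaw":0,"delta_pos":[0,0,0],"spin":-8},{"jaw":0,"delta_pos":[0,0,0],"spin":-8},{"jaw":0,"delta_pos":[0,0,12],"spin":0},{"jaw":0,"delta_pos":[0,0,12],"spin":0},{"jaw":0,"delta_pos":[0,0,0],"spin":0}]}}

```text
t: 7.2
position: [474.3, 96.8, 57.4]
orientation: [[-0.07, 0.998, -0.003], [0.998, 0.07, 0.0], [0.0, -0.003, -1.0]]
contact_force: [-0.3, -0.0, 0.8]
opening: 87.1
gripper_force: 0.0
```

Call:
{"name": "move_arm", "arguments": {"series": [{"jaw":1,"delta_pos":[0,0,0],"spin":0},{"jaw":1,"delta_pos":[0,0,0],"spin":0},{"jaw":1,"delta_pos":[0,0,0],"spin":0},{"jaw":1,"delta_pos":[0,0,0],"spin":0},{"jaw":1,"delta_pos":[0,0,0],"spin":0}]}}

```text
t: 7.82
position: [475.9, 96.8, 59.0]
orientation: [[-0.071, 0.997, 0.001], [0.997, 0.071, -0.0], [-0.0, 0.001, -1.0]]
contact_force: [0.7, 0.3, -0.2]
opening: 56.1
gripper_force: 29.0
```

Call:
{"name": "move_arm", "arguments": {"series": [{"jaw":1,"delta_pos":[0,0,-10],"spin":0},{"jaw":1,"delta_pos":[0,0,-20],"spin":0},{"jaw":1,"delta_pos":[0,0,-20],"spin":8},{"jaw":1,"delta_pos":[0,0,-20],"spin":8},{"jaw":1,"delta_pos":[0,0,-10],"spin":8},{"jaw":1,"delta_pos":[0,0,0],"spin":0}]}}

```text
t: 8.57
position: [476.0, 96.8, 139.9]
orientation: [[0.339, 0.941, 0.002], [0.941, -0.339, -0.0], [0.001, 0.002, -1.0]]
contact_force: [-0.5, -0.6, -1.8]
opening: 55.8
gripper_force: 28.9
```

```bash
python3 -c "
from h import *
plan(601.5,92.2,139,5); print(readout.sense()['contact_force'],readout.sense()['gripper_force'])"
```

```text
yaw -19.84 p [476.   96.8 139.9] open 55.8 total [ 38.2 119.6   1.2] per row [ 7.6 23.9  0.2]
[-0.48665338 -0.64271706 -1.78883938] 28.865550276241265
```

Call:
{"name": "move_arm", "arguments": {"series": [{"jaw":1,"delta_pos":[7,20,0],"spin":0},{"jaw":1,"delta_pos":[8,25,0],"spin":0},{"jaw":1,"delta_pos":[8,25,0],"spin":0},{"jaw":1,"delta_pos":[8,25,0],"spin":0},{"jaw":1,"delta_pos":[7,24.5,0],"spin":0},{"jaw":1,"delta_pos":[0,0,25],"spin":0},{"jaw":1,"delta_pos":[0,0,25],"spin":0},{"jaw":1,"delta_pos":[0,0,15],"spin":0},{"jaw":1,"delta_pos":[0,0,7],"spin":0},{"jaw":1,"delta_pos":[0,0,0],"spin":0}]}}

```text
t: 9.82
position: [600.8, 91.8, 66.6]
orientation: [[0.341, 0.94, -0.001], [0.94, -0.341, 0.0], [-0.0, -0.001, -1.0]]
contact_force: [-0.2, 0.2, -1.6]
opening: 56.3
gripper_force: 28.9
```

```bash
python3 -c "
from h import *
plan(601.5,92.2,65,1);print(readout.sense()['contact_force'])
im,d=imaging.grab_frame('top'); cv2.imwrite('pics/t1.png',im[130:330,200:440,::-1].repeat(3,0).repeat(3,1))"
```

```text
yaw -19.91 p [600.8  91.8  66.6] open 56.3 total [0.6 0.6 1.6] per row [0.6 0.6 1.6]
[-0.17235063  0.24398194 -1.58967262]
```

View pics/t1.png

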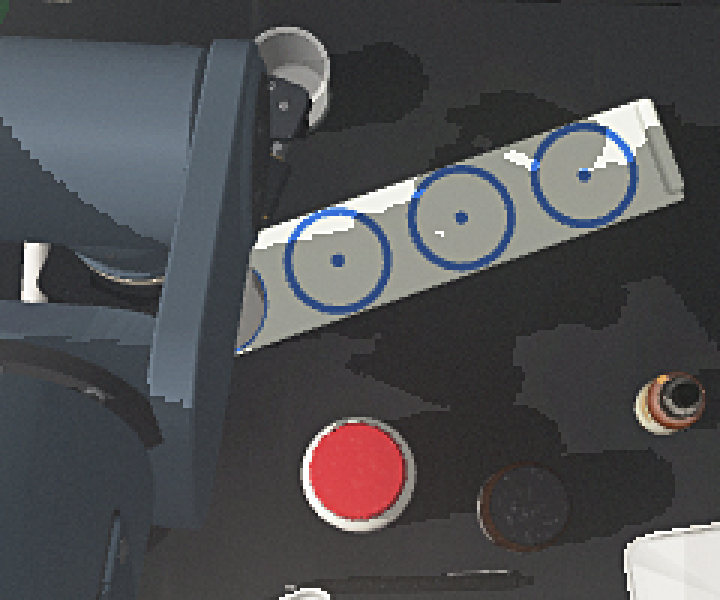

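The gripper hides the first ring. The other three bottles are undisturbed and the beaker is in place. I lower slightly and release.

Call:
{"name": "move_arm", "arguments": {"series": [{"jaw":1,"delta_pos":[0,0,1],"spin":0},{"jaw":1,"delta_pos":[0,0,0],"spin":0},{"jaw":0,"delta_pos":[0,0,0],"spin":0},{"jaw":0,"delta_pos":[0,0,0],"spin":0},{"jaw":0,"delta_pos":[0,0,0],"spin":0},{"jaw":0,"delta_pos":[0,0,-30],"spin":0},{"jaw":0,"delta_pos":[0,0,-40],"spin":0},{"jaw":0,"delta_pos":[0,0,-40],"spin":0},{"jaw":0,"delta_pos":[0,0,-25],"spin":0},{"jaw":0,"delta_pos":[0,0,0],"spin":0}]}}

```text
t: 11.12
position: [602.6, 91.8, 203.3]
orientation: [[0.341, 0.94, 0.006], [0.94, -0.341, -0.0], [0.002, 0.005, -1.0]]
contact_force: [0.0, 0.6, 0.9]
opening: 87.2
gripper_force: 0.0
```

```bash
python3 -c "
from h import *
plan(497,-0.4,200,4)"
```

```text
yaw -19.94 p [602.6  91.8 203.3] open 87.2 total [-122.6  -67.9    2.7] per row [-30.7 -17.    0.7]
```

Call:
{"name": "move_arm", "arguments": {"series": [{"jaw":0,"delta_pos":[-30,-17,0],"spin":0},{"jaw":0,"delta_pos":[-31,-17,0],"spin":0},{"jaw":0,"delta_pos":[-31,-17,0],"spin":0},{"jaw":0,"delta_pos":[-31,-17,0],"spin":0},{"jaw":0,"delta_pos":[0,0,10],"spin":10},{"jaw":0,"delta_pos":[0,0,10],"spin":10},{"jaw":0,"delta_pos":[0,0,10],"spin":10},{"jaw":0,"delta_pos":[0,0,10],"spin":10},{"jaw":0,"delta_pos":[0,0,10],"spin":10},{"jaw":0,"delta_pos":[0,0,0],"spin":0}]}}

```text
t: 12.38
position: [493.2, -0.3, 149.0]
orientation: [[0.939, 0.345, -0.005], [0.345, -0.939, 0.001], [-0.004, -0.003, -1.0]]
contact_force: [-0.4, 0.5, -0.2]
opening: 86.9
gripper_force: 0.0
```

```bash
cat >> h.py <<'E'
def caps(name):
    im,d=imaging.grab_frame(name); c=cam(name)
    hsv=cv2.cvtColor(im,cv2.COLOR_RGB2HSV)
    b=cv2.inRange(hsv,(100,130,60),(125,255,255)); r=cv2.inRange(hsv,(0,130,60),(8,255,255))|cv2.inRange(hsv,(172,130,60),(180,255,255))
    for nm,m,z in (("blue",b,149),("red",r,119)):
        n,l,st,ce=cv2.connectedComponentsWithStats(m)
        for i in range(1,n):
            if st[i,4]>100: print(nm,st[i],"cap",onplane(c,ce[i][::-1],z).round(1),"cap+6",onplane(c,ce[i][::-1],z+6).round(1),"ring",onplane(c,ce[i][::-1],6).round(1))
    return im
E
python3 -c "
from h import *
plan(497,-0.4,42,3)
im=caps('top')
im=caps('wrist');cv2.imwrite('pics/w2.png',im[...,::-1])"
```

```text
yaw -69.83 p [ 4.932e+02 -3.000e-01  1.490e+02] open 86.9 total [  3.9   1.7 106.9] per row [ 1.3  0.6 35.6]
blue [ 113  159   73   60 2398] cap [640.5 280.6 149. ] cap+6 [639.2 278.5 155. ] ring [671.3 329.5   6. ]
blue [377 171  36  35 235] cap [ 651.9 -117.2  149. ] cap+6 [ 650.6 -116.5  155. ] ring [ 684.7 -133.4    6. ]
blue [336 185  36  35 227] cap [628.  -53.3 149. ] cap+6 [626.8 -53.1 155. ] ring [656.8 -59.    6. ]
blue [295 199  35  32 159] cap [611.7   9.2 149. ] cap+6 [610.6   9.  155. ] ring [637.8  13.7   6. ]
blue [246 202  32  29 436] cap [606.8  95.7 149. ] cap+6 [605.8  94.9 155. ] ring [632.2 114.3   6. ]
red [238 223  11  27 137] cap [575.2 122.6 119. ] cap+6 [574.4 121.6 125. ] ring [590.6 140.2   6. ]
blue [ 160    0  115   72 6476] cap [596.3  87.8 149. ] cap+6 [595.6  86.  155. ] ring [612.2 129.3   6. ]
blue [ 416    9   79   88 1267] cap [626.1 -21.4 149. ] cap+6 [624.5 -19.9 155. ] ring [662.9 -56.7   6. ]
blue [ 513    9   81   87 1279] cap [642.8 -65.5 149. ] cap+6 [640.8 -62.7 155. ] ring [ 691.4 -131.8    6. ]
blue [ 318   11   79   88 1238] cap [609.4  22.7 149. ] cap+6 [608.3  22.8 155. ] ring [634.4  18.4   6. ]
blue [238  40  62  60 161] cap [582.   56.8 149. ] cap+6 [581.7  55.9 155. ] ring [587.8  76.5   6. ]
red [191  58  19  39 463] cap [571.1 100.7 119. ] cap+6 [571.2  98.9 125. ] ring [569.9 135.6   6. ]
red [ 282  204   81   82 5181] cap [502.4   1.3 119. ] cap+6 [504.2   2.  125. ] ring [467.9 -12.    6. ]
```

View pics/w2.png

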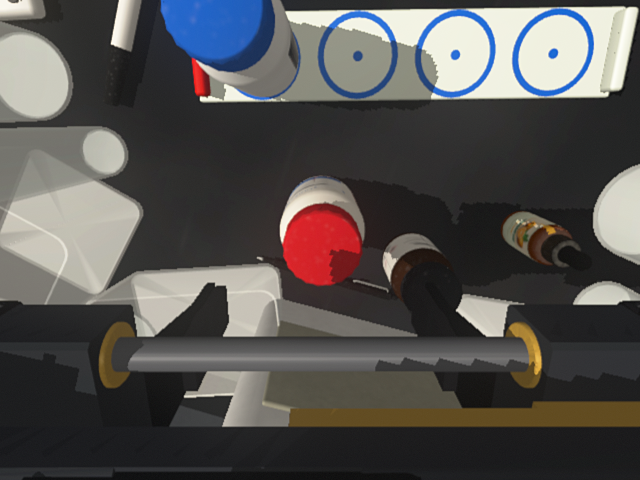

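The wash bottle stands upright on the first ring. The red cap is at (322,245), and the amber jar (430,275) is clear of the right finger's descent line.

Call:
{"name": "move_arm", "arguments": {"series": [{"jaw":0,"delta_pos":[5,1,30],"spin":0},{"jaw":0,"delta_pos":[0,0,40],"spin":0},{"jaw":0,"delta_pos":[0,0,38],"spin":0},{"jaw":0,"delta_pos":[0,0,0],"spin":0},{"jaw":1,"delta_pos":[0,0,0],"spin":0},{"jaw":1,"delta_pos":[0,0,0],"spin":0},{"jaw":1,"delta_pos":[0,0,0],"spin":0},{"jaw":1,"delta_pos":[0,0,0],"spin":0},{"jaw":1,"delta_pos":[0,0,0],"spin":0}]}}

```text
t: 13.6
position: [500.5, 0.1, 43.4]
orientation: [[0.939, 0.343, 0.001], [0.343, -0.939, -0.0], [0.001, 0.001, -1.0]]
contact_force: [-0.4, 0.4, 3.7]
opening: 54.9
gripper_force: 27.7
```

Call:
{"name": "move_arm", "arguments": {"series": [{"jaw":1,"delta_pos":[0,0,-10],"spin":0},{"jaw":1,"delta_pos":[0,0,-25],"spin":0},{"jaw":1,"delta_pos":[0,0,-40],"spin":0},{"jaw":1,"delta_pos":[0,0,-40],"spin":0},{"jaw":1,"delta_pos":[0,0,0],"spin":0}]}}

```text
t: 14.22
position: [502.2, -0.3, 160.6]
orientation: [[0.939, 0.343, 0.007], [0.343, -0.939, -0.002], [0.006, 0.004, -1.0]]
contact_force: [0.0, 0.3, -4.8]
opening: 55.2
gripper_force: 26.1
```

```bash
python3 -c "
from h import *
plan(520,0,150,1)
im=caps('top');im,d=imaging.grab_frame('wrist');cv2.imwrite('pics/w3.png',im[::-1][::-1][:,:,::-1])
im,d=imaging.grab_frame('scene');cv2.imwrite('pics/s3.png',im[100:340,200:520,::-1].repeat(2,0).repeat(2,1))"
```

```text
yaw -69.93 p [ 5.022e+02 -3.000e-01  1.606e+02] open 55.2 total [16.7  5.7 10.8] per row [16.7  5.7 10.8]
blue [ 113  160   73   59 2396] cap [640.4 280.6 149. ] cap+6 [639.1 278.5 155. ] ring [671.3 329.4   6. ]
blue [377 171  36  35 237] cap [ 652.  -117.3  149. ] cap+6 [ 650.6 -116.6  155. ] ring [ 684.8 -133.5    6. ]
blue [336 185  36  35 227] cap [628.  -53.3 149. ] cap+6 [626.8 -53.1 155. ] ring [656.8 -59.    6. ]
blue [295 199  35  26 126] cap [617.3   8.2 149. ] cap+6 [616.2   8.  155. ] ring [644.4  12.5   6. ]
blue [246 202  28  24 201] cap [610.2 101.7 149. ] cap+6 [609.1 100.9 155. ] ring [636.1 121.3   6. ]
```

View pics/s3.png

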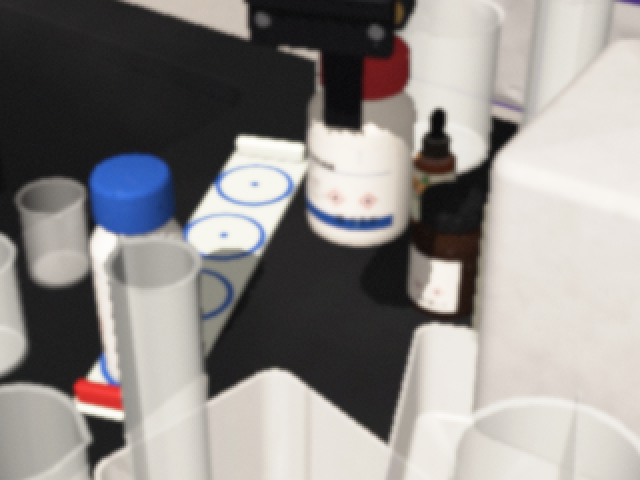

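Call:
{"name": "move_arm", "arguments": {"series": [{"jaw":1,"delta_pos":[0,0,0],"spin":-9},{"jaw":1,"delta_pos":[0,0,0],"spin":-9.5},{"jaw":1,"delta_pos":[0,0,0],"spin":-9.5},{"jaw":1,"delta_pos":[0,0,0],"spin":-9.5},{"jaw":1,"delta_pos":[0,0,0],"spin":-9.5},{"jaw":1,"delta_pos":[0,0,0],"spin":-9.5},{"jaw":1,"delta_pos":[0,0,0],"spin":-9.5},{"jaw":1,"delta_pos":[0,0,0],"spin":-9.5},{"jaw":1,"delta_pos":[0,0,0],"spin":-9.5},{"jaw":1,"delta_pos":[0,0,0],"spin":0}]}}

```text
t: 15.62
position: [498.5, 0.4, 156.0]
orientation: [[-0.258, 0.966, -0.004], [0.966, 0.258, 0.001], [0.002, -0.004, -1.0]]
contact_force: [0.0, 0.5, -3.3]
opening: 55.2
gripper_force: 26.1
```

```bash
python3 -c "
from h import *
plan(630.5,19,160,5)"
```

```text
yaw 14.94 p [4.985e+02 4.000e-01 1.560e+02] open 55.2 total [-16.1 132.4  -4.6] per row [-3.2 26.5 -0.9]
```

Call:
{"name": "move_arm", "arguments": {"series": [{"jaw":1,"delta_pos":[-3,22,0],"spin":0},{"jaw":1,"delta_pos":[-3,28,0],"spin":0},{"jaw":1,"delta_pos":[-4,28,0],"spin":0},{"jaw":1,"delta_pos":[-3,28,0],"spin":0},{"jaw":1,"delta_pos":[-3,26,0],"spin":0},{"jaw":1,"delta_pos":[0,0,30],"spin":0},{"jaw":1,"delta_pos":[0,0,35],"spin":0},{"jaw":1,"delta_pos":[0,0,25],"spin":0},{"jaw":1,"delta_pos":[0,0,12],"spin":0},{"jaw":1,"delta_pos":[0,0,0],"spin":0}]}}

```text
t: 16.88
position: [630.6, 19.1, 54.4]
orientation: [[-0.259, 0.966, -0.003], [0.966, 0.259, 0.0], [0.001, -0.003, -1.0]]
contact_force: [0.1, -0.1, -3.4]
opening: 55.4
gripper_force: 26.1
```

```bash
python3 -c "
from h import *
plan(630.5,19,50.5,1)"
```

```text
yaw 14.99 p [630.6  19.1  54.4] open 55.4 total [-0.  -0.1  3.9] per row [-0.  -0.1  3.9]
```

Call:
{"name": "move_arm", "arguments": {"series": [{"jaw":1,"delta_pos":[0,0,2.5],"spin":0},{"jaw":1,"delta_pos":[0,0,1.5],"spin":0},{"jaw":1,"delta_pos":[0,0,0],"spin":0}]}}

```text
t: 17.25
position: [632.0, 18.9, 52.5]
orientation: [[-0.26, 0.966, 0.001], [0.966, 0.26, -0.0], [-0.0, 0.001, -1.0]]
contact_force: [0.6, 0.1, -3.2]
opening: 55.7
gripper_force: 26.1
```

Call:
{"name": "move_arm", "arguments": {"series": [{"jaw":1,"delta_pos":[0,0,1.5],"spin":0},{"jaw":1,"delta_pos":[0,0,0],"spin":0},{"jaw":0,"delta_pos":[0,0,0],"spin":0},{"jaw":0,"delta_pos":[0,0,0],"spin":0},{"jaw":0,"delta_pos":[0,0,0],"spin":0},{"jaw":0,"delta_pos":[0,0,-30],"spin":0},{"jaw":0,"delta_pos":[0,0,-40],"spin":0},{"jaw":0,"delta_pos":[0,0,-40],"spin":0},{"jaw":0,"delta_pos":[0,0,-20],"spin":0},{"jaw":0,"delta_pos":[0,0,0],"spin":0}]}}

```text
t: 18.5
position: [633.2, 18.8, 182.6]
orientation: [[-0.26, 0.966, 0.005], [0.966, 0.26, -0.001], [-0.002, 0.005, -1.0]]
contact_force: [0.6, 1.0, -0.1]
opening: 87.0
gripper_force: 0.0
```

```bash
python3 -c "
from h import *
plan(545.5,-180.2,180,6)"
```

```text
yaw 15.07 p [633.2  18.8 182.6] open 87.0 total [-169.3 -136.4    2.3] per row [-28.2 -22.7   0.4]
```

Call:
{"name": "move_arm", "arguments": {"series": [{"jaw":0,"delta_pos":[-28,-22.5,0],"spin":0},{"jaw":0,"delta_pos":[-28,-22.5,0],"spin":0},{"jaw":0,"delta_pos":[-28,-22.5,0],"spin":0},{"jaw":0.2,"delta_pos":[-28,-23,0],"spin":0},{"jaw":0.4,"delta_pos":[-28,-23,0],"spin":0},{"jaw":0.4,"delta_pos":[-29,-23,0],"spin":0},{"jaw":0.4,"delta_pos":[0,0,0],"spin":-5.5},{"jaw":0.4,"delta_pos":[0,0,0],"spin":0}]}}

```text
t: 19.5
position: [542.8, -179.7, 179.0]
orientation: [[-0.349, 0.937, -0.002], [0.937, 0.349, 0.001], [0.002, -0.002, -1.0]]
contact_force: [0.3, -0.5, 0.1]
opening: 53.5
gripper_force: 0.0
```

```bash
python3 -c "
from h import *
plan(545.5,-180.2,36,4)
caps('top')
im,d=imaging.grab_frame('wrist'); cv2.imwrite('pics/w4.png',im[...,::-1]); c=cam('wrist'); P=cloud(c,d)
for o in spotter.outline_of('dropper','wrist')[:1]:
    m=o['region']&(d>0); Q=P[m]; print(o['score'],o['location'],Q[:,2].max())
    for a,b in ((80,110),(40,65)): 
        T=Q[(Q[:,2]>a)&(Q[:,2]<b)]; print(a,len(T),T.min(0).round(),T.max(0).round())
print('base',onplane(c,spotter.landmark_of('dropper','wrist')[0]['location'],0))
"
```

```text
yaw 20.44 p [ 542.8 -179.7  179. ] open 53.5 total [ -1.7   2.6 143. ] per row [-0.4  0.7 35.7]
blue [ 113  159   73   59 2401] cap [640.5 280.5 149. ] cap+6 [639.2 278.5 155. ] ring [671.3 329.4   6. ]
blue [377 171  34  35 196] cap [ 653.  -112.2  149. ] cap+6 [ 651.6 -111.5  155. ] ring [ 685.9 -127.5    6. ]
blue [336 185  35  35 215] cap [628.  -53.2 149. ] cap+6 [626.8 -52.9 155. ] ring [656.9 -58.8   6. ]
blue [246 202  33  33 791] cap [598.9  90.  149. ] cap+6 [597.9  89.3 155. ] ring [623.  107.8   6. ]
red [295 188  32  33 827] cap [629.5  14.8 119. ] cap+6 [628.3  14.6 125. ] ring [651.7  18.9   6. ]
red [238 223  15  32 186] cap [568.9 119.8 119. ] cap+6 [568.2 118.9 125. ] ring [583.6 137.1   6. ]
0.94 [219.1, 320.8] 103.95135437163856
80 293 [ 539. -186.   80.] [ 553. -172.  104.]
40 561 [ 530. -196.   40.] [ 563. -163.   65.]
base [ 545.36371333 -178.12725107    0.        ]
```

View pics/w4.png

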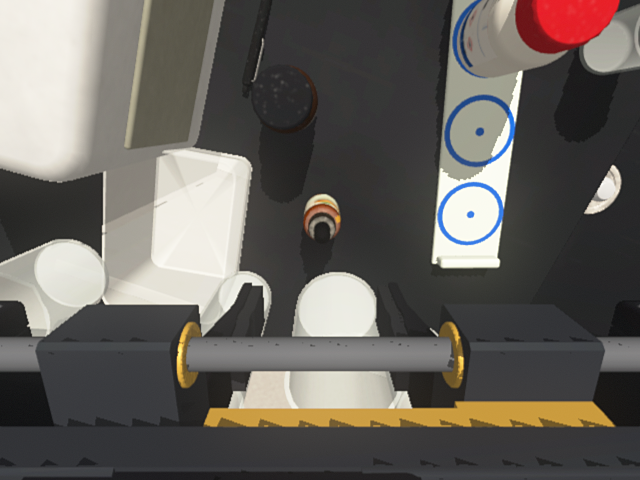

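The dropper's bulb is at (322,230), centred ahead of the gripper. Rings c and d are free at (480,131) and (470,214). The wash bottle and red jar measure within 2 mm of their rings. I take a slightly smaller yaw to stay clear of the tall glass at lower left.

Call:
{"name": "move_arm", "arguments": {"series": [{"jaw":0.4,"delta_pos":[-1,2,0],"spin":10},{"jaw":0.4,"delta_pos":[0,0,35],"spin":0},{"jaw":0.4,"delta_pos":[0,0,40],"spin":0},{"jaw":0.4,"delta_pos":[0,0,40],"spin":0},{"jaw":0.4,"delta_pos":[0,0,27],"spin":0},{"jaw":0.4,"delta_pos":[0,0,0],"spin":0},{"jaw":1,"delta_pos":[0,0,0],"spin":0},{"jaw":1,"delta_pos":[0,0,0],"spin":0},{"jaw":1,"delta_pos":[0,0,0],"spin":0},{"jaw":1,"delta_pos":[0,0,0],"spin":0}]}}

```text
t: 20.95
position: [546.3, -180.1, 39.1]
orientation: [[-0.183, 0.983, 0.001], [0.983, 0.183, -0.001], [-0.001, 0.001, -1.0]]
contact_force: [-0.2, 0.3, -1.5]
opening: 20.5
gripper_force: 0.0
```

```bash
python3 -c "
from h import *
im,d=imaging.grab_frame('scene');cv2.imwrite('pics/s5.png',im[80:320,280:600,::-1].repeat(2,0).repeat(2,1)); s=readout.sense(); print(s['opening'],s['gripper_force'],s['contact_force'])"
```

```text
16.3299557180773 0.0 [-0.63601651 -0.17848267 -0.41301021]
```

View pics/s5.png

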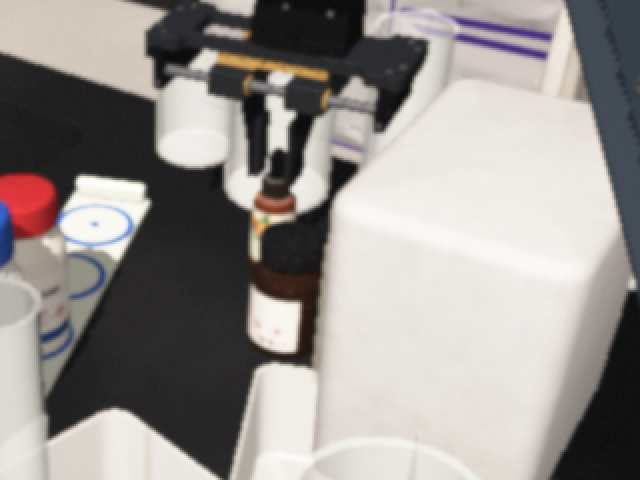

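```bash
python3 -c "
from h import *
s=readout.sense(); print(s['t'],s['position'],s['joint_pos'])
im,d=imaging.grab_frame('scene'); c=cam('scene'); f,cx,cy,R,t=c
p=R.T@(np.array(s['position'])-t); print('tcp px row,col',cy+f*p[1]/p[2],cx+f*p[0]/p[2],p[2])
P=cloud(c,d)
for rc in ((150,408),(160,408),(165,425),(150,428),(162,418),(185,416)): print(rc,P[rc].round())
im,d=imaging.grab_frame('wrist'); cv2.imwrite('pics/w5.png',im[...,::-1])
"
```

```text
21.0 [ 546.20506408 -180.07865403   38.86253895] [-5.12679751e-01  6.63336799e-01  1.67694283e+00 -2.08858116e-05
  8.00464889e-01 -6.96949714e-01]
tcp px row,col 188.49782347425284 415.13310712348874 931.19064569639
(150, 408) [ 557. -168.  108.]
(160, 408) [ 556. -170.   90.]
(165, 425) [ 528. -172.   90.]
(150, 428) [ 525. -172.  116.]
(162, 418) [ 541. -174.   90.]
(185, 416) [ 538. -168.   54.]
```

View pics/w5.png

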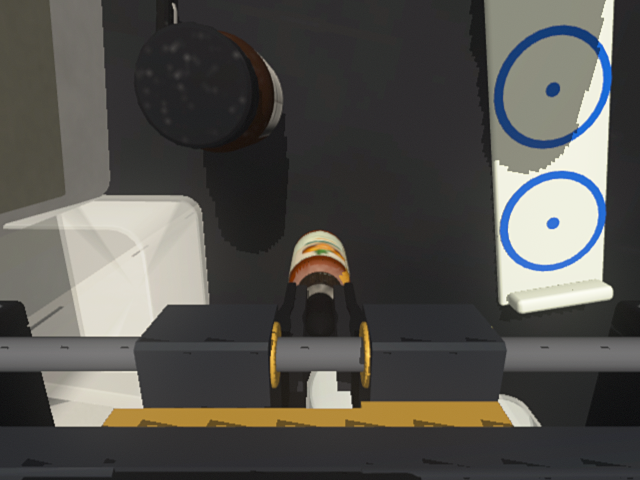

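The fingertips show in the scene at z≈85, at the dropper's collar and bulb, although the TCP reads 39. The fingers are in effect about 45 mm higher than reported, so I reopen and measure.

Call:
{"name": "move_arm", "arguments": {"series": [{"jaw":0.4,"delta_pos":[0,0,0],"spin":0},{"jaw":0.4,"delta_pos":[0,0,0],"spin":0},{"jaw":0.4,"delta_pos":[0,0,0],"spin":0},{"jaw":0.4,"delta_pos":[0,0,0],"spin":0}]}}

```text
t: 21.6
position: [546.0, -180.0, 38.4]
orientation: [[-0.183, 0.983, 0.0], [0.983, 0.183, -0.0], [-0.0, 0.0, -1.0]]
contact_force: [-0.2, -0.2, 1.8]
opening: 44.2
gripper_force: 1.3
```

```bash
python3 -c "
from h import *
s=readout.sense(); print(s['position'],s['opening'],s['gripper_force'])
im,d=imaging.grab_frame('scene'); P=cloud(cam('scene'),d); g=im.max(-1)
cv2.imwrite('pics/s6.png',cv2.resize(im[110:230,360:520,::-1],None,fx=4,fy=4,interpolation=0))
m=(g<60)&(d>0)&(abs(P[...,0]-546)<60)&(abs(P[...,1]+180)<30)&(P[...,2]>15)
for x in range(490,605,8):
    q=P[m&(abs(P[...,0]-x)<4)]; print(x,len(q),(q[:,2].min().round(),q[:,2].max().round()) if len(q) else '')
"
```

```text
[ 546.03845111 -179.98203393   38.37915432] 44.17767367837575 1.3028038950869814
490 395 (np.float64(149.0), np.float64(247.0))
498 710 (np.float64(150.0), np.float64(247.0))
506 435 (np.float64(110.0), np.float64(288.0))
514 771 (np.float64(79.0), np.float64(330.0))
522 420 (np.float64(64.0), np.float64(331.0))
530 308 (np.float64(64.0), np.float64(330.0))
538 226 (np.float64(66.0), np.float64(284.0))
546 194 (np.float64(181.0), np.float64(231.0))
554 153 (np.float64(181.0), np.float64(230.0))
562 86 (np.float64(85.0), np.float64(326.0))
570 403 (np.float64(79.0), np.float64(324.0))
578 62 (np.float64(117.0), np.float64(322.0))
586 31 (np.float64(181.0), np.float64(317.0))
594 38 (np.float64(169.0), np.float64(188.0))
602 32 (np.float64(169.0), np.float64(189.0))
```

View pics/s6.png

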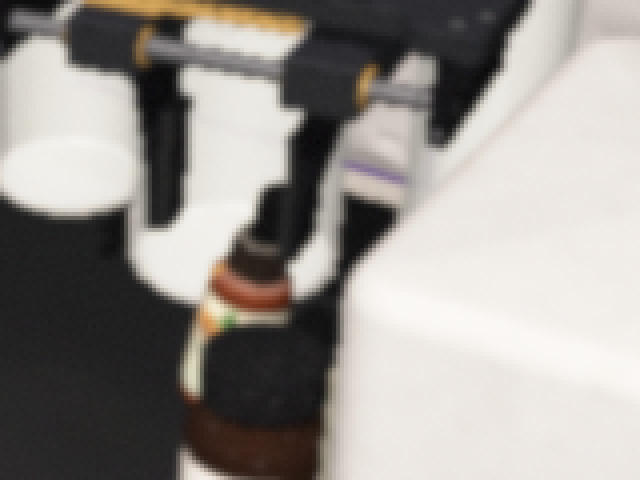

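The fingertips are at z≈79, and the dropper now seems to lean toward the right finger: bulb (275,210), collar (255,260), body (195,370) in the crop. I measure its tilt before moving.

```bash
python3 -c "
from h import *
im,d=imaging.grab_frame('scene'); c=cam('scene'); P=cloud(c,d)
for n in ('scene','wrist','top'):
    im,d=imaging.grab_frame(n); c=cam(n); P=cloud(c,d)
    L=spotter.outline_of('dropper',n)
    if not L: print(n,'none'); continue
    o=L[0]; m=o['region']&(d>0); Q=P[m]; Q=Q[(abs(Q[:,0]-545)<45)&(abs(Q[:,1]+180)<45)]
    print(n,o['score'],np.round(o['location']))
    for z in range(10,110,10):
        q=Q[abs(Q[:,2]-z)<5]
        if len(q)>3: print(z,len(q),q.mean(0).round(1),q.min(0).round()[:2],q.max(0).round()[:2])
print(readout.sense()['opening'],readout.sense()['gripper_force'])
"
```

```text
scene 0.9 [180. 424.]
10 18 [ 552.4 -167.4   10.6] [ 547. -172.] [ 558. -164.]
20 18 [ 552.  -167.9   19.4] [ 548. -172.] [ 557. -163.]
30 15 [ 550.7 -168.9   29.3] [ 547. -172.] [ 555. -166.]
40 29 [ 546.4 -168.    40.5] [ 539. -175.] [ 554. -164.]
50 116 [ 531.6 -170.4   50.7] [ 518. -191.] [ 550. -164.]
60 154 [ 531.2 -173.5   59.9] [ 518. -193.] [ 549. -165.]
70 85 [ 529.3 -174.2   70. ] [ 520. -184.] [ 544. -170.]
80 78 [ 530.  -177.1   78.8] [ 519. -187.] [ 540. -171.]
90 38 [ 527.4 -178.1   89.8] [ 522. -182.] [ 534. -176.]
100 21 [ 526.4 -179.5   97.5] [ 523. -184.] [ 531. -177.]
wrist 0.66 [284. 304.]
10 103 [ 546.8 -165.3   11.6] [ 534. -174.] [ 561. -163.]
20 275 [ 548.9 -167.1   20.2] [ 531. -180.] [ 562. -163.]
30 321 [ 547.  -167.9   30.2] [ 527. -182.] [ 560. -163.]
40 369 [ 544.8 -168.2   40.1] [ 526. -183.] [ 558. -164.]
50 436 [ 542.  -168.5   50.2] [ 522. -182.] [ 556. -164.]
60 1056 [ 537.  -171.4   61.1] [ 520. -194.] [ 554. -165.]
70 807 [ 540.5 -175.4   68.6] [ 522. -193.] [ 551. -167.]
80 1147 [ 534.2 -177.9   79.7] [ 522. -193.] [ 545. -170.]
90 319 [ 531.4 -178.    90.2] [ 523. -185.] [ 537. -176.]
100 647 [ 528.8 -180.1   99.7] [ 523. -186.] [ 535. -176.]
top 0.43 [224. 268.]
51.736301299641646 0.0780332768590597
```

Call:
{"name": "move_arm", "arguments": {"series": [{"jaw":0.5,"delta_pos":[0,0,0],"spin":0},{"jaw":0.6,"delta_pos":[0,0,0],"spin":0},{"jaw":0.6,"delta_pos":[0,0,0],"spin":0}]}}

```text
t: 22.38
position: [546.2, -180.1, 38.6]
orientation: [[-0.183, 0.983, 0.001], [0.983, 0.183, -0.0], [-0.0, 0.0, -1.0]]
contact_force: [-0.6, 0.1, 1.9]
opening: 36.9
gripper_force: 1.0
```

```bash
cat > dr.py <<'E'
from h import *
for n in ('scene','wrist'):
    im,d=imaging.grab_frame(n); c=cam(n); P=cloud(c,d)
    L=spotter.outline_of('dropper',n)
    if not L: print(n,'none'); continue
    o=L[0]; m=o['region']&(d>0); Q=P[m]; Q=Q[(abs(Q[:,0]-545)<45)&(abs(Q[:,1]+180)<45)]
    print(n,o['score'],np.round(o['location']))
    for z in range(20,110,20):
        q=Q[abs(Q[:,2]-z)<5]
        if len(q)>3: print(z,len(q),q.mean(0).round(1),q.min(0).round()[:2],q.max(0).round()[:2])
print(readout.sense()['opening'],readout.sense()['gripper_force'],readout.sense()['position'])
E
python3 dr.py
```

```text
scene 0.69 [180. 420.]
20 22 [ 551.8 -166.7   19.3] [ 546. -172.] [ 558. -162.]
40 39 [ 546.1 -167.3   40.9] [ 524. -181.] [ 558. -163.]
60 153 [ 535.9 -172.7   59.6] [ 523. -193.] [ 552. -164.]
80 83 [ 535.8 -176.3   78.9] [ 522. -183.] [ 548. -170.]
100 37 [ 534.2 -179.2   97.6] [ 526. -186.] [ 541. -173.]
wrist 0.78 [282. 311.]
20 243 [ 547.4 -166.4   20.1] [ 530. -176.] [ 562. -163.]
40 312 [ 544.9 -166.6   40.2] [ 527. -178.] [ 560. -164.]
60 1199 [ 543.4 -171.6   61.6] [ 526. -191.] [ 559. -164.]
80 1074 [ 541.2 -176.6   79.2] [ 528. -190.] [ 552. -169.]
100 661 [ 538.6 -179.    99.7] [ 532. -186.] [ 545. -174.]
34.790088782543585 1.322184416349046 [ 546.19848816 -180.05814696   38.55816753]
```

Call:
{"name": "move_arm", "arguments": {"series": [{"jaw":0.65,"delta_pos":[0,3,0],"spin":0},{"jaw":0.65,"delta_pos":[0,3,0],"spin":0},{"jaw":0.65,"delta_pos":[0,0,0],"spin":0},{"jaw":0.65,"delta_pos":[0,0,0],"spin":0}]}}

```text
t: 23.08
position: [551.7, -178.9, 38.7]
orientation: [[-0.184, 0.983, -0.001], [0.983, 0.184, -0.0], [-0.0, -0.001, -1.0]]
contact_force: [-1.9, -0.9, 5.6]
opening: 30.5
gripper_force: 2.6
```

```bash
python3 dr.py
```

```text
scene 0.67 [182. 413.]
20 29 [ 552.4 -165.7   20.1] [ 546. -172.] [ 560. -161.]
40 52 [ 545.8 -167.5   41.3] [ 529. -187.] [ 558. -162.]
60 144 [ 541.4 -172.5   59.5] [ 529. -191.] [ 560. -163.]
80 62 [ 544.3 -174.9   78.7] [ 527. -181.] [ 556. -169.]
100 30 [ 545.  -178.2   96.9] [ 539. -183.] [ 551. -172.]
wrist 0.6 [277. 311.]
20 236 [ 546.3 -166.1   20.2] [ 531. -176.] [ 564. -163.]
40 306 [ 546.1 -166.2   40.1] [ 531. -181.] [ 564. -163.]
60 1115 [ 548.1 -170.1   60.8] [ 532. -187.] [ 564. -163.]
80 989 [ 548.  -175.3   78.5] [ 536. -188.] [ 559. -168.]
100 641 [ 548.  -177.4   99.1] [ 542. -184.] [ 555. -173.]
30.541006833840353 2.612840384244919 [ 551.61679812 -178.9877669    38.62737197]
```

The finger tip was pressing on the dropper's collar. The bottle is upright again at x≈547 at all heights, so I lift off.

Call:
{"name": "move_arm", "arguments": {"series": [{"jaw":0.65,"delta_pos":[0,0,-4],"spin":0},{"jaw":0.65,"delta_pos":[0,0,-10],"spin":0},{"jaw":0.65,"delta_pos":[0,0,-25],"spin":0},{"jaw":0.4,"delta_pos":[0,0,-10],"spin":0},{"jaw":0.3,"delta_pos":[0,0,0],"spin":0},{"jaw":0.3,"delta_pos":[0,0,0],"spin":0}]}}

```text
t: 24.02
position: [551.4, -178.6, 86.8]
orientation: [[-0.183, 0.983, -0.001], [0.983, 0.183, 0.001], [0.001, -0.001, -1.0]]
contact_force: [-0.5, 0.3, -0.1]
opening: 53.0
gripper_force: 0.0
```

```bash
python3 dr.py; python3 -c "
from h import *
im,d=imaging.grab_frame('wrist'); cv2.imwrite('pics/w7.png',im[...,::-1])
im,d=imaging.grab_frame('scene'); c=cam('scene');P=cloud(c,d); g=im.max(-1)
s=readout.sense(); print(s['contact_force'])
m=(g<60)&(d>0)&(abs(P[...,0]-550)<60)&(abs(P[...,1]+180)<30)&(P[...,2]>15)
for x in range(498,605,8):
    q=P[m&(abs(P[...,0]-x)<4)]; print(x,len(q),(q[:,2].min().round()) if len(q) else '',end='; ')
"
```

```text
scene 0.95 [184. 416.]
20 25 [ 552.8 -166.1   19.6] [ 546. -171.] [ 559. -161.]
40 52 [ 548.2 -165.9   40.6] [ 530. -183.] [ 560. -160.]
60 147 [ 540.8 -172.2   59.5] [ 529. -192.] [ 558. -164.]
80 77 [ 543.3 -176.6   78.6] [ 534. -190.] [ 555. -169.]
100 28 [ 543.9 -178.1   97.3] [ 539. -184.] [ 548. -173.]
wrist 0.61 [252. 311.]
20 138 [ 546.1 -166.1   19.9] [ 531. -176.] [ 562. -163.]
40 165 [ 546.1 -166.2   40.3] [ 531. -181.] [ 562. -163.]
60 793 [ 546.7 -172.1   60.9] [ 531. -192.] [ 564. -163.]
80 626 [ 547.2 -175.9   78.4] [ 536. -189.] [ 559. -168.]
100 415 [ 547.6 -178.6   99.3] [ 541. -186.] [ 554. -173.]
59.710646568382394 0.0 [ 551.45409155 -178.61687854   86.64713767]
[0.21432276 0.22422219 0.0248894 ]
498 545 198.0; 506 701 152.0; 514 573 128.0; 522 417 172.0; 530 281 66.0; 538 318 63.0; 546 273 64.0; 554 205 229.0; 562 97 230.0; 570 24 232.0; 578 161 126.0; 586 285 126.0; 594 46 173.0; 602 28 229.0;
```

View pics/w7.png

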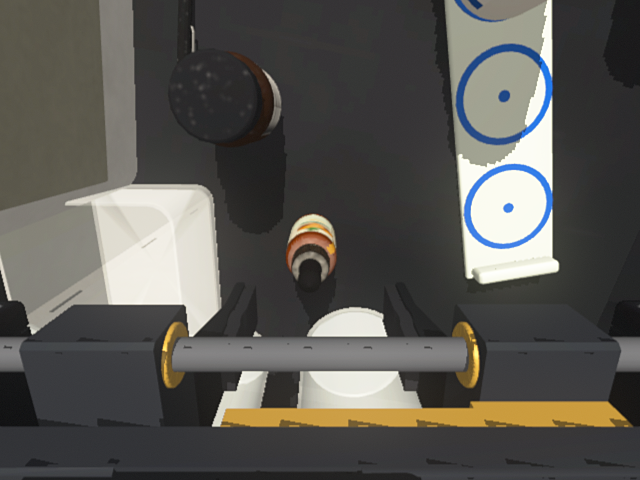

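The dropper is upright at (310,260), and the depth confirms the fingertips sit 40 mm above the reported TCP. I descend with that correction, to tips at about z=33.

Call:
{"name": "move_arm", "arguments": {"series": [{"jaw":0.3,"delta_pos":[0,-4.5,0],"spin":0},{"jaw":0.3,"delta_pos":[0,0,30],"spin":0},{"jaw":0.3,"delta_pos":[0,0,30],"spin":0},{"jaw":0.3,"delta_pos":[0,0,20],"spin":0},{"jaw":0.3,"delta_pos":[0,0,12],"spin":0},{"jaw":0.3,"delta_pos":[0,0,0],"spin":0}]}}

```text
t: 25.08
position: [546.9, -179.5, -5.3]
orientation: [[-0.183, 0.983, -0.001], [0.983, 0.183, 0.001], [0.001, -0.001, -1.0]]
contact_force: [0.1, 0.5, 0.3]
opening: 61.2
gripper_force: 0.0
```

```bash
python3 dr.py
```

```text
scene 0.57 [181. 416.]
20 25 [ 551.7 -165.5   19.9] [ 546. -171.] [ 560. -161.]
40 53 [ 546.7 -167.3   40.7] [ 529. -183.] [ 559. -163.]
60 153 [ 541.1 -172.1   59.4] [ 529. -192.] [ 560. -163.]
80 82 [ 543.  -176.3   78.2] [ 535. -189.] [ 555. -168.]
100 6 [ 542.7 -176.    96.5] [ 539. -178.] [ 547. -173.]
wrist 0.57 [309. 314.]
20 404 [ 545.7 -166.2   20.1] [ 531. -177.] [ 563. -163.]
40 556 [ 545.9 -166.2   40.1] [ 531. -182.] [ 563. -163.]
60 1900 [ 546.3 -170.    60.9] [ 532. -184.] [ 564. -163.]
80 313 [ 546.7 -172.    77.1] [ 539. -189.] [ 557. -168.]
100 1184 [ 547.5 -177.3   99.1] [ 541. -185.] [ 554. -173.]
60.93801186289631 0.0 [ 548.16415333 -180.0416393    -3.72617554]
```

Call:
{"name": "move_arm", "arguments": {"series": [{"jaw":1,"delta_pos":[0,0,0],"spin":0},{"jaw":1,"delta_pos":[0,0,0],"spin":0},{"jaw":1,"delta_pos":[0,0,0],"spin":0},{"jaw":1,"delta_pos":[0,0,0],"spin":0},{"jaw":1,"delta_pos":[0,0,0],"spin":0}]}}

```text
t: 25.9
position: [547.4, -179.6, -4.6]
orientation: [[-0.183, 0.983, -0.0], [0.983, 0.183, 0.0], [0.0, -0.0, -1.0]]
contact_force: [0.1, 0.4, 0.5]
opening: 31.9
gripper_force: 29.8
```

Call:
{"name": "move_arm", "arguments": {"series": [{"jaw":1,"delta_pos":[0,0,-10],"spin":0},{"jaw":1,"delta_pos":[0,0,-25],"spin":0},{"jaw":1,"delta_pos":[0,0,-25],"spin":0},{"jaw":1,"delta_pos":[0,0,0],"spin":-10},{"jaw":1,"delta_pos":[0,0,0],"spin":0}]}}

```text
t: 26.52
position: [547.7, -179.7, 56.1]
orientation: [[-0.349, 0.937, 0.001], [0.937, 0.349, -0.0], [-0.001, 0.001, -1.0]]
contact_force: [-0.4, -0.6, -1.1]
opening: 31.5
gripper_force: 29.8
```

```bash
python3 -c "
from h import *
plan(659.5,-57,56,5)"
```

```text
yaw 20.44 p [ 547.7 -179.7   56.1] open 31.5 total [ 75.9 147.7   0.2] per row [15.2 29.5  0. ]
```

Call:
{"name": "move_arm", "arguments": {"series": [{"jaw":1,"delta_pos":[15,29,0],"spin":0},{"jaw":1,"delta_pos":[15,30,0],"spin":0},{"jaw":1,"delta_pos":[15,30,0],"spin":0},{"jaw":1,"delta_pos":[15,30,0],"spin":0},{"jaw":1,"delta_pos":[16,29,0],"spin":0},{"jaw":1,"delta_pos":[0,0,20],"spin":0},{"jaw":1,"delta_pos":[0,0,20],"spin":0},{"jaw":1,"delta_pos":[0,0,10],"spin":0},{"jaw":1,"delta_pos":[0,0,2],"spin":0},{"jaw":1,"delta_pos":[0,0,0],"spin":0}]}}

```text
t: 27.78
position: [659.3, -57.2, 3.4]
orientation: [[-0.35, 0.937, 0.0], [0.937, 0.35, -0.0], [-0.0, 0.0, -1.0]]
contact_force: [-0.2, 0.4, -0.5]
opening: 31.7
gripper_force: 29.8
```

Call:
{"name": "move_arm", "arguments": {"series": [{"jaw":1,"delta_pos":[0,0,1.5],"spin":0},{"jaw":1,"delta_pos":[0,0,0],"spin":0},{"jaw":0.3,"delta_pos":[0,0,0],"spin":0},{"jaw":0.3,"delta_pos":[0,0,0],"spin":0},{"jaw":0.3,"delta_pos":[0,0,0],"spin":0},{"jaw":0.3,"delta_pos":[0,0,-20],"spin":0},{"jaw":0.3,"delta_pos":[0,0,-40],"spin":0},{"jaw":0.3,"delta_pos":[0,0,-40],"spin":0},{"jaw":0,"delta_pos":[0,0,-20],"spin":0},{"jaw":0,"delta_pos":[0,0,0],"spin":0}]}}

```text
t: 29.02
position: [661.4, -57.0, 125.5]
orientation: [[-0.351, 0.936, 0.006], [0.936, 0.351, -0.002], [-0.004, 0.005, -1.0]]
contact_force: [0.1, -0.4, 0.6]
opening: 73.5
gripper_force: 0.0
```

```bash
python3 -c "
from h import *
plan(483,-96,123,5)"
```

```text
yaw 20.57 p [661.4 -57.  125.5] open 73.5 total [  26.1 -180.7    1.4] per row [  5.2 -36.1   0.3]
```

Call:
{"name": "move_arm", "arguments": {"series": [{"jaw":0.15,"delta_pos":[5,-35,0],"spin":0},{"jaw":0.15,"delta_pos":[5,-36,0],"spin":0},{"jaw":0.15,"delta_pos":[5,-36,0],"spin":0},{"jaw":0.15,"delta_pos":[5,-37,0],"spin":0},{"jaw":0.15,"delta_pos":[6,-37,0],"spin":0},{"jaw":0.15,"delta_pos":[0,0,0],"spin":9.5},{"jaw":0.15,"delta_pos":[0,0,0],"spin":9.5},{"jaw":0.15,"delta_pos":[0,0,0],"spin":9.5},{"jaw":0.15,"delta_pos":[0,0,0],"spin":9.5},{"jaw":0.15,"delta_pos":[0,0,0],"spin":9.5}]}}

```text
t: 30.28
position: [480.0, -95.4, 121.2]
orientation: [[0.458, 0.889, -0.002], [0.889, -0.458, 0.001], [-0.0, -0.002, -1.0]]
contact_force: [0.3, -0.1, -0.6]
opening: 74.3
gripper_force: 0.0
```

Call:
{"name": "move_arm", "arguments": {"series": [{"jaw":0.15,"delta_pos":[0,0,0],"spin":9.5},{"jaw":0.15,"delta_pos":[0,0,0],"spin":9.5},{"jaw":0.15,"delta_pos":[0,0,0],"spin":9.5},{"jaw":0.15,"delta_pos":[0,0,0],"spin":9.5},{"jaw":0.15,"delta_pos":[0,0,0],"spin":9.5},{"jaw":0.15,"delta_pos":[0,0,0],"spin":0}]}}

```text
t: 31.02
position: [480.1, -95.5, 121.3]
orientation: [[0.963, 0.27, -0.001], [0.27, -0.963, 0.001], [-0.001, -0.001, -1.0]]
contact_force: [0.7, -0.3, 0.4]
opening: 73.9
gripper_force: 0.0
```

```bash
python3 -c "
from h import *
plan(483,-96,-2,4)
im,d=imaging.grab_frame('wrist'); cv2.imwrite('pics/w8.png',im[...,::-1]); c=cam('wrist'); P=cloud(c,d)
for k in ('amber_jar','dropper'):
  for o in spotter.outline_of(k,'wrist')[:1]:
    Q=P[o['region']&(d>0)]; T=Q[Q[:,2]>np.percentile(Q[:,2],95)-8]; print(k,o['score'],T.min(0),T.max(0),((T.min(0)+T.max(0))/2).round(1))
for rc in ((300,500),): pass
M=(d>0)&(P[...,2]>80)&(P[...,2]<100)&(P[...,1]<-125)&(P[...,0]<510); print('tub',P[M].min(0) if M.any() else '',P[M].max(0) if M.any() else '')
caps('top')
"
```

```text
yaw -74.33 p [480.1 -95.5 121.3] open 73.9 total [  2.8   1.4 123.3] per row [ 0.7  0.4 30.8]
amber_jar 0.85 [ 462.60235084 -116.9319313    83.17303621] [506.65264694 -72.88960315  92.65687878] [484.6 -94.9  87.9]
tub [ 376.51616525 -271.8053983    80.0000225 ] [ 509.91803184 -152.66088795   99.95510226]
blue [ 113  159   73   59 2391] cap [640.5 280.6 149. ] cap+6 [639.2 278.6 155. ] ring [671.4 329.5   6. ]
blue [377 171  36  35 231] cap [ 652.  -117.5  149. ] cap+6 [ 650.6 -116.8  155. ] ring [ 684.8 -133.7    6. ]
blue [336 185  35  35 201] cap [626.6 -52.9 149. ] cap+6 [625.4 -52.7 155. ] ring [655.2 -58.6   6. ]
blue [246 202  33  33 798] cap [598.8  89.9 149. ] cap+6 [597.8  89.1 155. ] ring [622.9 107.6   6. ]
red [295 188  32  33 825] cap [629.5  14.8 119. ] cap+6 [628.3  14.6 125. ] ring [651.7  19.    6. ]
red [238 223  15  32 186] cap [568.8 119.8 119. ] cap+6 [568.  118.9 125. ] ring [583.4 137.    6. ]
```

View pics/w8.png

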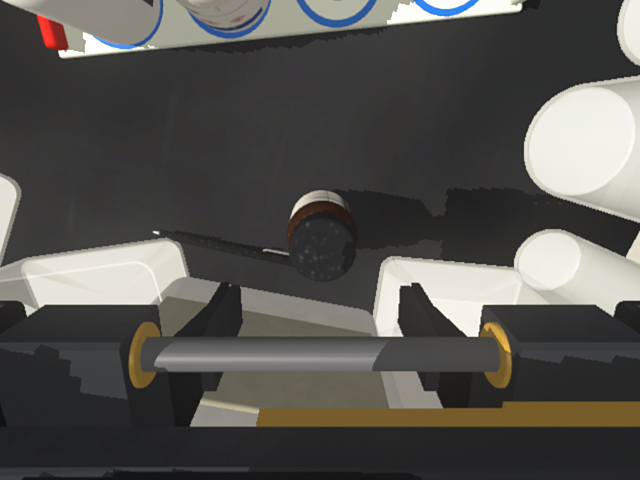

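The amber jar's cap is at (322,245), midway between the fingers, and the tub's corner (385,262) stays outside the right finger's line.

Call:
{"name": "move_arm", "arguments": {"series": [{"jaw":0.15,"delta_pos":[4,1,0],"spin":0},{"jaw":0.15,"delta_pos":[0,0,40],"spin":0},{"jaw":0.15,"delta_pos":[0,0,40],"spin":0},{"jaw":0.15,"delta_pos":[0,0,30],"spin":0},{"jaw":0.15,"delta_pos":[0,0,13],"spin":0},{"jaw":0.15,"delta_pos":[0,0,0],"spin":0},{"jaw":1,"delta_pos":[0,0,0],"spin":0},{"jaw":1,"delta_pos":[0,0,0],"spin":0},{"jaw":1,"delta_pos":[0,0,0],"spin":0},{"jaw":1,"delta_pos":[0,0,0],"spin":0}]}}

```text
t: 32.48
position: [485.4, -95.8, -0.4]
orientation: [[0.963, 0.268, 0.001], [0.268, -0.963, -0.001], [0.001, 0.001, -1.0]]
contact_force: [0.8, 1.5, 5.5]
opening: 49.9
gripper_force: 30.0
```

Call:
{"name": "move_arm", "arguments": {"series": [{"jaw":1,"delta_pos":[0,0,-10],"spin":0},{"jaw":1,"delta_pos":[0,0,-30],"spin":0},{"jaw":1,"delta_pos":[0,0,-40],"spin":0},{"jaw":1,"delta_pos":[0,0,-40],"spin":0},{"jaw":1,"delta_pos":[0,0,0],"spin":-9.5},{"jaw":1,"delta_pos":[0,0,0],"spin":-9.5},{"jaw":1,"delta_pos":[0,0,0],"spin":-9.5},{"jaw":1,"delta_pos":[0,0,0],"spin":-9.5},{"jaw":1,"delta_pos":[0,0,0],"spin":-9.5},{"jaw":1,"delta_pos":[0,0,0],"spin":-9.5}]}}

```text
t: 33.72
position: [484.3, -95.4, 119.0]
orientation: [[0.294, 0.956, -0.001], [0.956, -0.294, 0.0], [-0.0, -0.001, -1.0]]
contact_force: [-0.0, 0.7, -1.1]
opening: 50.7
gripper_force: 30.0
```

Call:
{"name": "move_arm", "arguments": {"series": [{"jaw":1,"delta_pos":[0,0,0],"spin":-9.5},{"jaw":1,"delta_pos":[0,0,0],"spin":-9.5},{"jaw":1,"delta_pos":[0,0,0],"spin":-9.5},{"jaw":1,"delta_pos":[0,0,0],"spin":-9.5},{"jaw":1,"delta_pos":[0,0,0],"spin":0}]}}

```text
t: 34.35
position: [484.4, -95.5, 119.0]
orientation: [[-0.349, 0.937, -0.001], [0.937, 0.349, 0.0], [0.0, -0.0, -1.0]]
contact_force: [0.5, 0.0, -1.3]
opening: 50.6
gripper_force: 30.0
```

```bash
python3 -c "
from h import *
plan(688.5,-131,120,6)
im,d=imaging.grab_frame('top'); c=cam('top');P=cloud(c,d)
for k in ('dropper','amber_jar'):
  for o in spotter.outline_of(k,'top')[:1]:
    Q=P[o['region']&(d>0)]; T=Q[Q[:,2]>np.percentile(Q[:,2],98)-12]; print(k,o['score'],T.min(0),T.max(0),((T.min(0)+T.max(0))/2).round(1))
"
```

```text
yaw 20.45 p [484.4 -95.5 119. ] open 50.6 total [-104.6  178.8   -1.2] per row [-17.4  29.8  -0.2]
dropper 0.61 [651.10998757 -64.13685021  95.36618805] [662.98413965 -53.86806699 109.78959794] [657.  -59.  102.6]
```

Call:
{"name": "move_arm", "arguments": {"series": [{"jaw":1,"delta_pos":[-17,28,0],"spin":0},{"jaw":1,"delta_pos":[-17,30,0],"spin":0},{"jaw":1,"delta_pos":[-17,30,0],"spin":0},{"jaw":1,"delta_pos":[-18,30,0],"spin":0},{"jaw":1,"delta_pos":[-18,30,0],"spin":0},{"jaw":1,"delta_pos":[-17,30,0],"spin":0},{"jaw":1,"delta_pos":[0,0,35],"spin":0},{"jaw":1,"delta_pos":[0,0,40],"spin":0},{"jaw":1,"delta_pos":[0,0,25],"spin":0},{"jaw":1,"delta_pos":[0,0,0],"spin":0}]}}

```text
t: 35.75
position: [685.4, -129.6, 15.8]
orientation: [[-0.35, 0.937, -0.006], [0.937, 0.35, 0.002], [0.004, -0.005, -1.0]]
contact_force: [-0.0, -0.4, -1.1]
opening: 50.7
gripper_force: 30.0
```

```bash
python3 -c "
from h import *
plan(688,-131.5,7,1)"
```

```text
yaw 20.49 p [ 685.4 -129.6   15.8] open 50.7 total [-2.7  1.8  8.8] per row [-2.7  1.8  8.8]
```

Call:
{"name": "move_arm", "arguments": {"series": [{"jaw":1,"delta_pos":[-2,0,5],"spin":0},{"jaw":1,"delta_pos":[0,0,3],"spin":0},{"jaw":1,"delta_pos":[0,0,0],"spin":0},{"jaw":1,"delta_pos":[0,0,0],"spin":0}]}}

```text
t: 36.25
position: [689.1, -132.5, 11.6]
orientation: [[-0.351, 0.936, 0.001], [0.936, 0.351, -0.0], [-0.001, 0.001, -1.0]]
contact_force: [1.0, -0.7, -0.7]
opening: 50.3
gripper_force: 30.0
```

Call:
{"name": "move_arm", "arguments": {"series": [{"jaw":1,"delta_pos":[0,0,3],"spin":0},{"jaw":1,"delta_pos":[0,0,1],"spin":0},{"jaw":1,"delta_pos":[0,0,0],"spin":0}]}}

```text
t: 36.62
position: [688.6, -132.3, 6.6]
orientation: [[-0.351, 0.936, -0.0], [0.936, 0.351, 0.0], [0.0, -0.0, -1.0]]
contact_force: [0.1, 0.8, -0.9]
opening: 50.8
gripper_force: 30.0
```

Release and withdraw upward.

Call:
{"name": "move_arm", "arguments": {"series": [{"jaw":1,"delta_pos":[0,0,1],"spin":0},{"jaw":0.1,"delta_pos":[0,0,0],"spin":0},{"jaw":0.1,"delta_pos":[0,0,0],"spin":0},{"jaw":0.1,"delta_pos":[0,0,0],"spin":0},{"jaw":0.1,"delta_pos":[0,0,-20],"spin":0},{"jaw":0.1,"delta_pos":[0,0,-40],"spin":0},{"jaw":0.1,"delta_pos":[0,0,-40],"spin":0},{"jaw":0.1,"delta_pos":[0,0,-50],"spin":0},{"jaw":0.1,"delta_pos":[0,0,-50],"spin":0}]}}

```text
t: 37.75
position: [688.8, -132.4, 209.2]
orientation: [[-0.351, 0.936, 0.002], [0.936, 0.351, -0.001], [-0.001, 0.001, -1.0]]
contact_force: [0.3, -1.1, -0.3]
opening: 78.4
gripper_force: 0.0
```

Call:
{"name": "move_arm", "arguments": {"series": [{"jaw":0.1,"delta_pos":[20,-45,0],"spin":0},{"jaw":0.1,"delta_pos":[20,-45,0],"spin":0},{"jaw":0.1,"delta_pos":[0,-45,0],"spin":0},{"jaw":0.1,"delta_pos":[0,-45,0],"spin":0},{"jaw":0.1,"delta_pos":[0,0,0],"spin":0},{"jaw":0.1,"delta_pos":[0,0,0],"spin":0}]}}

```text
t: 38.5
position: [507.4, -158.6, 207.3]
orientation: [[-0.351, 0.936, 0.003], [0.936, 0.351, -0.001], [-0.002, 0.003, -1.0]]
contact_force: [-0.2, 0.3, -0.3]
opening: 78.2
gripper_force: 0.0
```

```bash
python3 -c "
from h import *
im=caps('top'); cv2.imwrite('pics/t9.png',cv2.resize(im[130:330,200:440,::-1],None,fx=3,fy=3))
im,d=imaging.grab_frame('top'); c=cam('top');P=cloud(c,d)
for k in ('dropper','amber_jar','red_jar','wash_bottle','beaker'):
  for o in spotter.outline_of(k,'top')[:1]:
    Q=P[o['region']&(d>0)]; T=Q[Q[:,2]>np.percentile(Q[:,2],97)-9]; print(k,o['score'],T.max(0)[2],((T.min(0)+T.max(0))/2).round(1))
"
```

```text
blue [ 113  160   73   59 2394] cap [640.4 280.6 149. ] cap+6 [639.1 278.6 155. ] ring [671.3 329.5   6. ]
blue [377 173  36  33 157] cap [ 642.2 -111.5  149. ] cap+6 [ 640.9 -110.9  155. ] ring [ 673.4 -126.8    6. ]
blue [336 185  36  35 204] cap [626.5 -53.3 149. ] cap+6 [625.3 -53.1 155. ] ring [655.1 -59.    6. ]
blue [246 202  33  33 794] cap [598.7  90.  149. ] cap+6 [597.7  89.3 155. ] ring [622.8 107.7   6. ]
red [295 188  32  33 826] cap [629.5  14.8 119. ] cap+6 [628.4  14.6 125. ] ring [651.8  18.9   6. ]
red [238 223  15  32 188] cap [568.9 119.9 119. ] cap+6 [568.2 119.  125. ] ring [583.6 137.2   6. ]
dropper 0.76 108.6394987020027 [657.4 -59.1 103.4]
amber_jar 0.78 99.72468933793664 [ 687.2 -135.7   94.2]
red_jar 0.89 130.07716918094002 [630.   15.3 124.2]
wash_bottle 0.82 158.86876525090554 [599.5  90.4 153.4]
beaker 0.62 73.10130108429496 [729.1  46.2  67.2]
```

View pics/t9.png

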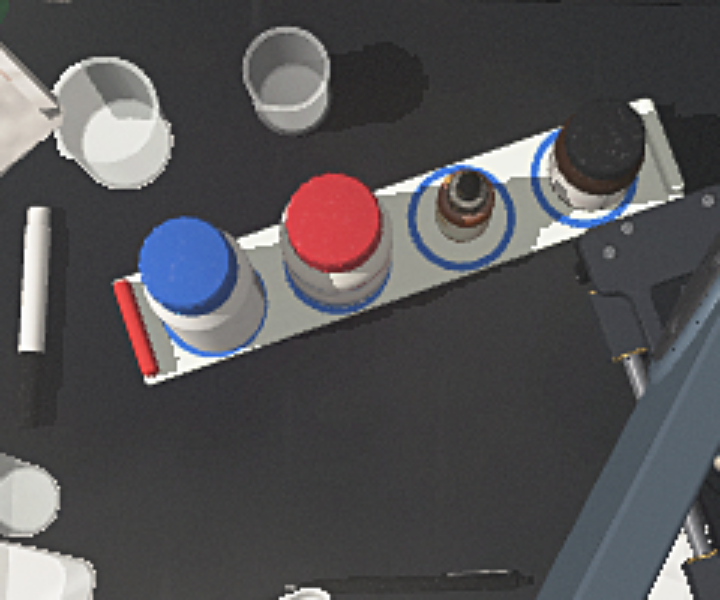

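The four stand upright, in order, centred on their rings: blue cap (188,265), red cap (332,222), dropper (466,195) and black cap (600,145). The beaker is unmoved, and all are within 3 mm by measurement.

```bash
python3 -c "
from h import *
print(bot.job_done())"
```

```text
the job is handed in; nothing more can be done
None
```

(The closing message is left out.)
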